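# Stand the turned sofa leg up for oiling

## Robot

A 6-joint arm with a two-finger parallel gripper is mounted at the origin on the work surface. World frame = base frame: x ahead of the robot, y to its left, z up, the work surface at z = 0. Lengths are in m, angles in rad, forces in N, time in s.
With the tool pointing down it reaches from about 0.25 to 0.775 m from the base axis. Payload 4 kg.
Tool frame: the origin (TCP) lies at the very end of the fingers, on their centre line; the grasp point (between the pads) lies 19 mm behind it; x points along the fingers, y is the direction in which the jaws open and shut, and the axes are right-handed (so a half turn about x gives the same grasp; the last joint's range is limited). The gripper opens to 94 mm and grips with 3 to 60 N. Pads are 16 mm wide; open, the fingers measure 119 mm over their backs; the gripper's body (75 mm by 177 mm) begins 78 mm behind the grasp point.
Start: joints at [-1.281, 0.087, 1.371, -0, 1.684, -0.103], TCP at [0.211, -0.508, 0.206] pointing down, gripper open.
Joint ranges: [-3.1, 3.1], [-0.76, 2.03], [0.27, 2.55], [-1.08, 4.22], [0.17, 2.65], [-2.57, 2.57]. Speed limits (rad/s): [2.79, 2.79, 3.14, 3.14, 3.14, 3.14].

## Interface

Orientations are given as [roll, pitch, yaw] about the fixed x, y, z axes, in that order (R = Rz(yaw) Ry(pitch) Rx(roll)).
In Python, from bench import robot gives the robot as it stands.
- The arm moves only by the tool carry_out, never from a script. Its argument "targets" is a list of rows, each a list of 5 numbers: the closure, from 0 (fully open) to 1 (shut), then the shift along the tool's x, y, z in cm, then the turn about the tool's x in degrees. In form: [[fingers, tx, ty, tz, turn], ...]. A call has 1 to 20 rows; each row shifts and turns the commanded pose from where the row before left it, along the tool's axes as they then stand; what a row does not reach is not made up. A row lasts 1/10 s, in which the tool goes at most 50 mm and 8.59 degrees, less where a joint would pass 70% of its speed; a pose out of reach is approached as far as the arm can. A call is refused whole if a number of a shift passes 5 or a number of a turn 8.59, either way. A call with a gripper value outside its range is refused whole. The fingers move at their own pace and stop on an object; the grip force is fixed at half the most. Time passes only in rows, so rows that do not move let the fingers close. It gives the time, the measured TCP pose, the force and the opening at its end, in the units of the state.
- robot.get_obs(): the state, without advancing time (a new reading comes with each control period).
- robot.snapshot(name): name is "scene" or "top" or "wrist"; returns a dict with "image" (384x512x3 uint8, red, green, blue), "camera_matrix" (3x3 intrinsics, pixels), "distortion" ([k1, k2, p1, p2, k3] as OpenCV has them; the pictures are not rectified), "pose" (4x4, takes a point from camera to world coordinates). Camera axes: x right, y up, looking along -z (the intrinsics and any distortion apply to the point x, -y, -z); pixel columns grow to the right and rows downward; lengths in m; the calibration is good to about 2 mm. A picture is of the moment at which its call begins. There is no depth.
- robot.close_job(): hands the job in, once; it reports no verdict.
The state is a dict: "time": time; "joint_positions": joint angles; "qvel": joint speeds; "joint_torque": joint torques, N m; "tool_pos": TCP position; "ee_rot": TCP orientation; "wrist_force": force on the tool from outside, world axes, zero at the start; "wrist_torque": the same for the moment, N m; "width": finger opening in m.
Only numpy, scipy, OpenCV 4.12 (cv2) and the standard library are available. Lean on these libraries where they do the work, as an engineer would, in place of code of your own. Each camera call takes 0.05 s, during which the arm holds its last target. There are 200 camera calls.

## Task

From the wooden bin, lift out the turned sofa leg (the piece with one square end and a ball toe at the other). Lay it down on the black rubber mat and let go, then take a fresh hold, up-end it and stand it on its square end in the middle of the round cork pad on the plywood board. Do not drop it; leave the other two pieces in the bin and do not disturb the finished leg already standing on the board.

Things in the scene. Friction and masses are not known exactly. Their poses are not given: they have to be found in the camera images.
- leg: sofa leg to be stood up, pale wood, 150 mm long, 0.18 kg, lying in the bin. Own x: from the square end to the ball toe. Origin 50 mm from the square end face, on the underside as it lies (own z up); centre line 26 mm above. Square block 52 x 52 mm from x = -50 to +25 mm, then a slim round part (radius 10 to 21 mm, ball toe radius 14.5 mm) to x = +100 mm. Centre of mass near x = 0
- leg_mid (a point): on the centre line of the leg, 50 mm from the square end face: inside the square block, good to grip (52 mm wide); 26 mm above whatever the leg lies on
- leg_foot (a point): centre of the leg's square end face, on which it is to stand
- bin: fixed open plywood box, outside 206 (own x) x 320 (own y) x 70 mm high, walls and floor 8 mm thick. Origin at the centre of its underside. Three wooden pieces lie in it side by side, along own x, about 85 mm apart centre to centre: which is where changes
- offcut: plain square stick 150 x 44 x 44 mm of the same wood lying in the bin, to be left there. Origin at the centre of its underside, own x along it
- spindle: 150 mm piece of the same wood with a 44 mm square block at both ends and a round turned middle, lying in the bin, to be left there. Origin at the centre of its underside, own x along it
- mat: fixed black rubber mat on the bench, 170 (own x) x 160 (own y) x 4 mm. Origin at the centre of its underside, so its top is 4 mm above it
- board: fixed plywood finishing board flat on the bench, 260 (own x) x 130 (own y) x 18 mm thick. Origin at the centre of its underside. The cork pad and the finished leg take its two places, 130 mm apart along own x; which is where changes
- pad: round cork pad fixed on the board, 110 mm across, 4 mm thick. Origin at the centre of its underside (18 mm above the bench); its top is 22 mm above the bench
- finished_leg: an equal leg, loose, already standing on its square end on the board, 150 mm tall. Origin at the centre of its foot, own z up; not to be disturbed
Mind the look-alikes: they are no part of the job. What is shaped like the leg but blue or pink is not meant. There is more than one size of the mat; the job needs the larger.

How it is judged:
By the outcome, as a careful person would: the job done as asked, in the order asked, and still so for the second after the job is handed in, with the robot touching nothing.
It also fails if it takes over 59 s, if anything falls off the work surface, if the arm or the gripper's body presses on something with over 40 N, if the wrist force passes 120 N, or if a joint passes its speed limit or range.

## Working session

There is one attempt and no reset: what is moved stays moved. The work goes in short steps, Python scripts to look and compute and a tool call to move; the robot and the scene stay as the last step left them, time stands still between calls to the robot, and variables do not carry over. Pictures are saved under pics/ and viewed, about 8 in all and at most 12, crops included, and the job is handed in when it is done.

Besides the shell and the picture viewer there is one more tool, called after "Emit:" as name(argument=value, ...) on one line, values as JSON. carry_out: Moves the arm, as the interface text tells. Its arguments: {"type":"object","properties":{"targets":{"type":"array","items":{"type":"array","items":{"type":"number"}}}},"required":["targets"]}

```bash
mkdir -p pics; ls
cat > h.py <<'E'
import numpy as np, cv2, pickle
from bench import robot
from scipy.spatial.transform import Rotation as R
def snap(n,f):
    s=robot.snapshot(n); cv2.imwrite(f'pics/{f}.png',s['image'][:,:,::-1]); pickle.dump(s,open(f'pics/{f}.pkl','wb')); return s
def load(f): return pickle.load(open(f'pics/{f}.pkl','rb'))
def pix2w(s,uv,z):
    uv=np.array(uv,float).reshape(-1,1,2)
    n=cv2.undistortPoints(uv,np.array(s['camera_matrix']),np.array(s['distortion'])).reshape(-1,2)
    P=np.array(s['pose']); d=np.c_[n[:,0],-n[:,1],-np.ones(len(n))]@P[:3,:3].T; o=P[:3,3]
    return o+d*((z-o[2])/d[:,2])[:,None]
def w2pix(s,p):
    P=np.array(s['pose']); c=(np.array(p,float).reshape(-1,3)-P[:3,3])@P[:3,:3]; c=c*[1,-1,-1]
    return cv2.projectPoints(c,np.zeros(3),np.zeros(3),np.array(s['camera_matrix']),np.array(s['distortion']))[0].reshape(-1,2)
def st():
    o=robot.get_obs(); print({k:np.round(o[k],3).tolist() for k in('time','joint_positions','tool_pos','ee_rot','wrist_force','width')}); return o
E
python3 - <<'E'
from h import *
st()
a=snap('top','top0')['image'];b=snap('scene','scene0')['image']
print(load('top0')['pose'])
cv2.imwrite('pics/a.png',cv2.resize(a[:,:,::-1],(768,576),interpolation=cv2.INTER_CUBIC))
cv2.imwrite('pics/b.png',cv2.resize(b[:,:,::-1],(768,576),interpolation=cv2.INTER_CUBIC))
E
```

```text
pics
{'time': 0.0, 'joint_positions': [-1.281, 0.088, 1.372, 0.0, 1.684, -0.103], 'tool_pos': [0.21, -0.508, 0.204], 'ee_rot': [-1.679, 1.569, 1.856], 'wrist_force': [0.271, 0.469, -0.532], 'width': 0.094}
[[-8.69709281e-03  9.92099914e-01 -1.25148400e-01  2.87092220e-01]
 [-9.99962131e-01 -8.58965523e-03  1.39807811e-03  2.98177967e-02]
 [ 3.12051568e-04  1.25155820e-01  9.92137049e-01  1.42150575e+00]
 [ 0.00000000e+00  0.00000000e+00  0.00000000e+00  1.00000000e+00]]
```

View pics/a.png

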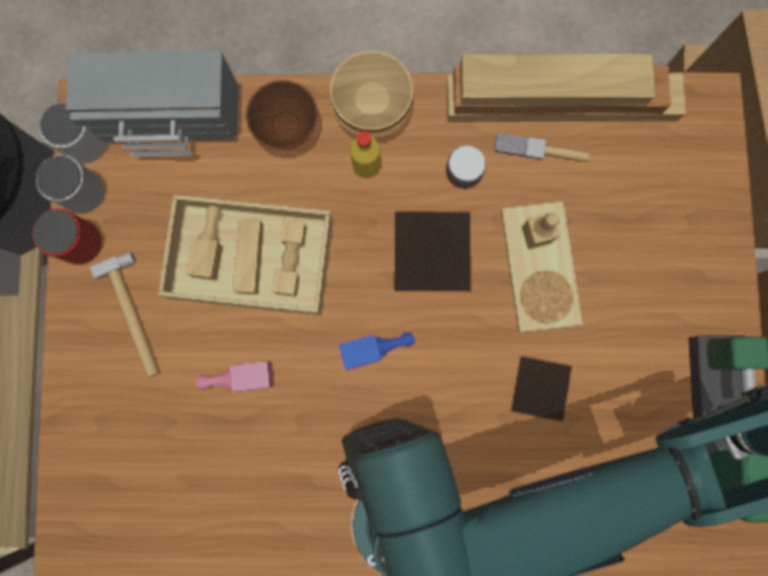

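View pics/b.png

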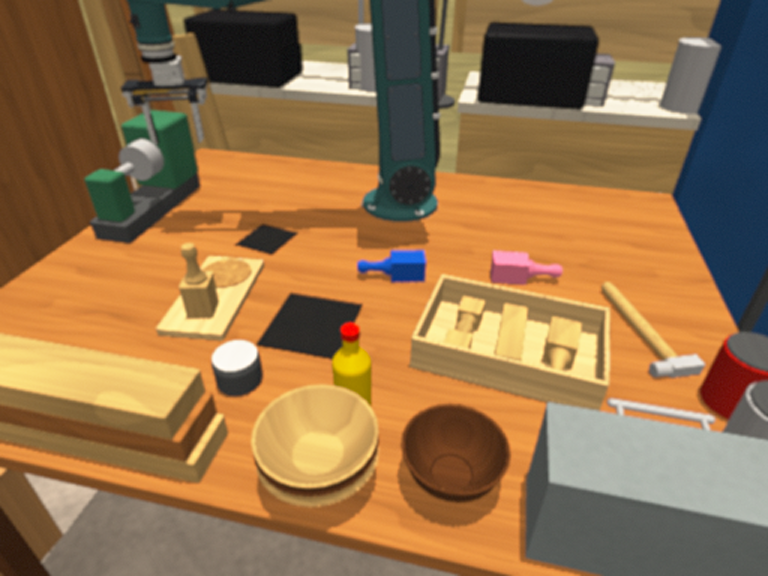

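The top view shows three candidates in the bin. The left piece at (203,243) has a square block at the lower end and a thin neck at the upper end. The middle one at (247,255) is the plain offcut, and the right one at (289,257) has blocks at both ends, so it is the spindle. The left piece fits. The blue (375,350) and pink (235,377) ones are decoys. The larger mat is at (433,251), the pad at (547,297) and the finished leg at (543,230). I'll confirm with a crop.

Run:
```python
from h import *
a=load('top0')['image'][:,:,::-1]
c1=cv2.resize(a[125:215,100:225],(800,576),interpolation=cv2.INTER_CUBIC)
cv2.imwrite('pics/c1.png',c1)  # scale 6.4
c2=cv2.resize(a[125:225,255:395],(798,570),interpolation=cv2.INTER_CUBIC)
cv2.imwrite('pics/c2.png',c2)  # scale 5.7
```

```text
(no output)
```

View pics/c1.png

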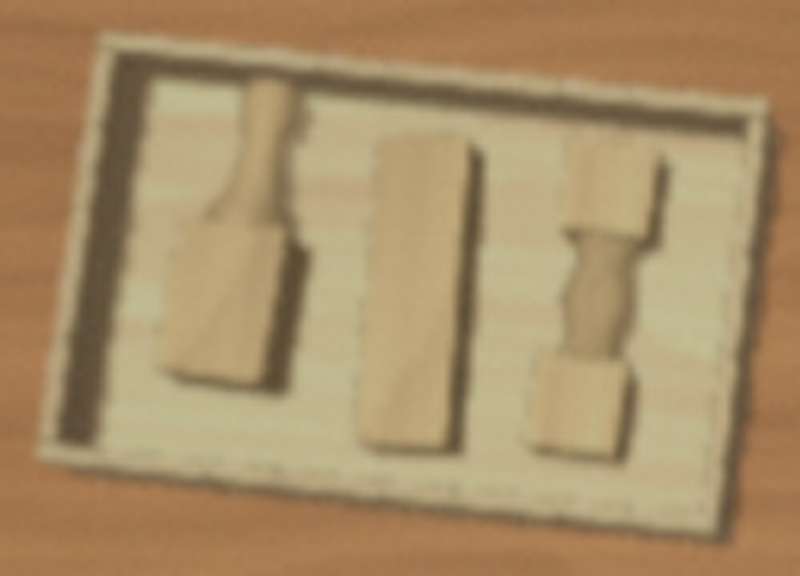

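View pics/c2.png

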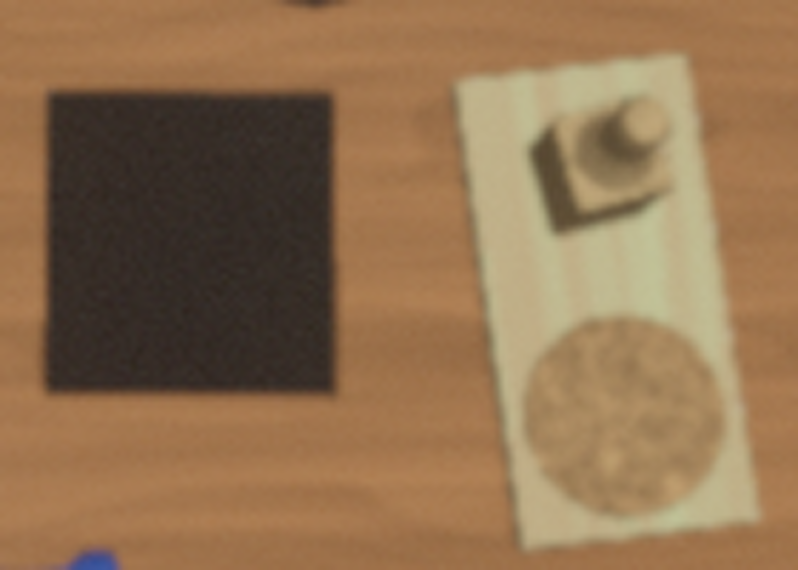

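The crop confirms it: one square block (corners about (188,220), (290,230), (262,384), (160,372)) and a slim end at (270,80).

Run:
```python
from h import *
s=load('top0')
f1=lambda p:np.array(p,float)/6.4+[100,125]-0.4
f2=lambda p:np.array(p,float)/5.7+[255,125]-0.4
np.set_printoptions(precision=4,suppress=True)
b=pix2w(s,f1([(188,220),(290,230),(262,384),(160,372)]),.060);print('block',b,b.mean(0))
t=pix2w(s,f1([(270,82)]),.040);print('toe',t)
bc=pix2w(s,f1([(102,36),(768,98),(728,540),(40,458)]),.07);print('bin',bc,bc.mean(0))
m=pix2w(s,f2([(48,93),(332,93),(335,392),(45,390)]),.004);print('mat',m,m.mean(0))
p=pix2w(s,f2([(623,416),(523,416),(724,416),(623,314),(623,518)]),.022);print('pad',p)
q=pix2w(s,f2([(456,82),(687,55),(760,520),(523,550)]),.018);print('board',q,q.mean(0))
f=pix2w(s,f2([(642,118)]),.150);print('fin toe',f)
d=((b[0]+b[1])-(b[2]+b[3]))[:2];print('yaw',np.degrees(np.arctan2(d[1],d[0])))
d=(m[0]-m[3])[:2];print('mat yaw',np.degrees(np.arctan2(d[1],d[0])))
d=(q[0]+q[1]-q[2]-q[3])[:2];print('board yaw',np.degrees(np.arctan2(d[1],d[0])))
print('binyaw',np.degrees(np.arctan2(*(bc[0]-bc[3]+bc[1]-bc[2])[[1,0]])))
o=robot.get_obs();print(R.from_euler('xyz',o['ee_rot']).as_matrix())
```

```text
block [[0.5721 0.4182 0.06  ]
 [0.5667 0.3697 0.06  ]
 [0.4934 0.3811 0.06  ]
 [0.4995 0.4295 0.06  ]] [0.5329 0.3996 0.06  ]
toe [[0.6436 0.3861 0.04  ]]
bin [[0.6592 0.459  0.07  ]
 [0.6257 0.1431 0.07  ]
 [0.4172 0.1611 0.07  ]
 [0.4581 0.4816 0.07  ]] [0.54   0.3112 0.07  ]
mat [[ 0.6378  0.0117  0.004 ]
 [ 0.6365 -0.1456  0.004 ]
 [ 0.4696 -0.1432  0.004 ]
 [ 0.472   0.015   0.004 ]] [ 0.554  -0.0655  0.004 ]
pad [[ 0.4529 -0.2962  0.022 ]
 [ 0.4533 -0.2421  0.022 ]
 [ 0.4524 -0.3509  0.022 ]
 [ 0.5085 -0.2983  0.022 ]
 [ 0.3978 -0.2941  0.022 ]]
board [[ 0.6388 -0.2122  0.018 ]
 [ 0.6532 -0.3403  0.018 ]
 [ 0.3963 -0.3692  0.018 ]
 [ 0.3814 -0.2405  0.018 ]] [ 0.5174 -0.2905  0.018 ]
fin toe [[ 0.5868 -0.2816  0.15  ]]
yaw -8.839810663585393
mat yaw -1.1390958955325665
board yaw 6.35063238423034
binyaw -5.656563052997807
[[-0.0006  0.3828 -0.9238]
 [ 0.0019 -0.9238 -0.3828]
 [-1.     -0.002  -0.0001]]
```

Emit:
carry_out(targets=[[0.25,0,-3.55,-3.3,0],[0.25,0,-3.55,-3.3,0],[0.25,0,-3.55,-3.3,0],[0.25,0,-3.55,-3.3,0],[0.25,0,-3.55,-3.3,0],[0.25,0,-3.55,-3.3,0],[0.25,0,-3.55,-3.3,0],[0.25,0,-3.55,-3.3,0],[0.25,0,-3.55,-3.3,0],[0.25,0,-3.55,-3.3,0],[0.25,0,-3.55,-3.3,0],[0.25,0,-3.55,-3.3,0],[0.25,0,-3.55,-3.3,0],[0.25,0,-3.55,-3.3,0],[0.25,0,-3.55,-3.3,0],[0.25,0,-3.55,-3.3,0],[0.25,0,-3.55,-3.3,0],[0.25,0,-3.55,-3.3,0],[0.25,0,-3.55,-3.3,0],[0.25,0,-3.55,-3.3,0]])

```text
time: 2.1
tool_pos: [0.5486, 0.4022, 0.2045]
ee_rot: [0.378, 1.569, -2.37]
wrist_force: [0.0, 1.1, 0.1]
width: 0.0706
```

Emit:
carry_out(targets=[[0.25,0,0,0,-8.25],[0.25,0,0,0,-8.25],[0.25,0,0,0,-8.25],[0.25,0,0,0,-8.25],[0.25,0,0,0,-8.25],[0.25,0,0,0,-8.25],[0.25,0,0,0,-8.25],[0.25,0,0,0,-8.25],[0.25,0,0,0,-8.25],[0.25,0,0,0,-8.25],[0.25,0,0,0,-8.25],[0.25,0,0,0,-8.25],[0.25,0,0,0,-8.25],[0.25,0,0,0,-8.25],[0.25,0,0,0,-8.25],[0.25,0,0,0,-8.25],[0.25,0,0,0,-8.25],[0.25,0,0,0,-8.25]])

```text
time: 3.9
tool_pos: [0.5482, 0.4003, 0.2044]
ee_rot: [-2.393, 1.569, -2.544]
wrist_force: [0.3, -0.1, 0.6]
width: 0.0701
```

```bash
cat >> h.py <<'E'
def delta(target,yang,plan=True):
    "shift in cm along tool x,y,z now, and turn deg (apply shift first) to reach TCP target with tool y at world angle yang"
    o=robot.get_obs(); M=R.from_euler('xyz',o['ee_rot']).as_matrix()
    d=M.T@(np.array(target)-o['tool_pos'])*100
    a=np.degrees(np.arctan2(M[1,1],M[0,1])); t=-(yang-a); t=(t+180)%360-180
    print('y ang',a.round(2),'shift cm',d.round(2),'turn',t.round(2))
E
python3 - <<'E'
from h import *
st(); s=snap('wrist','w1')
delta((.545,.398,.2),81.2)
g=np.array([[-.05,.026,.052],[-.05,-.026,.052],[.025,.026,.052],[.025,-.026,.052],[.1,0,.026]])
Rz=R.from_euler('z',-8.8,degrees=True).as_matrix()
w=g@Rz.T+[.545,.398,.008]
im=cv2.resize(s['image'][:,:,::-1],None,fx=1.5,fy=1.5)
for p in w2pix(s,w): cv2.circle(im,tuple(int(v) for v in p*1.5),3,(0,0,255),-1)
cv2.imwrite('pics/w1b.png',im)
E
```

```text
{'time': 3.9, 'joint_positions': [0.547, 0.382, 1.018, -0.0, 1.744, -0.873], 'tool_pos': [0.548, 0.4, 0.204], 'ee_rot': [-2.393, 1.569, -2.544], 'wrist_force': [0.311, -0.124, 0.622], 'width': 0.07}
y ang 81.55 shift cm [ 0.45 -0.27 -0.29] turn 0.35
```

View pics/w1b.png

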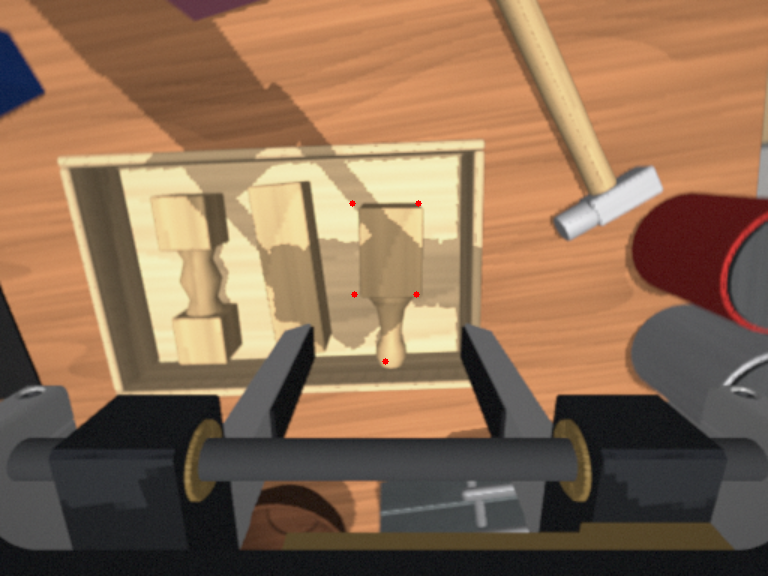

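The block's corners sit about 6 px right of and 3 px below my projection, so the leg is about 4 mm further in +y. The tool is already close to centred. I'll descend and grip.

Emit:
carry_out(targets=[[0.25,4,0.2,0,0.3],[0.25,4,0,0,0],[0.25,4,0,0,0],[0.25,3,0,0,0],[0.25,2,0,0,0],[0.25,1,0,0,0],[0.25,0.9,0,0,0],[0.25,0,0,0,0],[1,0,0,0,0],[1,0,0,0,0],[1,0,0,0,0],[1,0,0,0,0],[1,0,0,0,0],[1,0,0,0,0]])

```text
time: 5.35
tool_pos: [0.5496, 0.4028, 0.0181]
ee_rot: [0.615, 1.568, 0.453]
wrist_force: [-0.1, 0.6, 5.6]
width: 0.0519
```

Emit:
carry_out(targets=[[1,-1,0,0,0],[1,-3,0,0,0],[1,-4,0,0,0],[1,-4,0,0,0],[1,-2,0,0,0],[1,0,-2.3,0.27,0],[1,0,-4.6,0.53,0],[1,0,-4.6,0.53,0],[1,0,-4.6,0.53,0],[1,0,-4.6,0.53,0],[1,0,-4.6,0.53,0],[1,0,-4.6,0.53,0],[1,0,-4.6,0.53,0],[1,0,-4.6,0.53,0],[1,0,-4.6,0.53,0],[1,0,-2.3,0.27,0],[1,0,0,0,-4],[1,0,0,0,-3.8],[1,0,0,0,0]])

```text
time: 7.25
tool_pos: [0.5262, -0.0604, 0.1557]
ee_rot: [2.899, 1.569, 2.872]
wrist_force: [-0.4, 0.6, -3.1]
width: 0.0519
```

Run:
```python
from h import *
st(); delta((.531,-.065,.015),89)
a=snap('top','t2')['image']; b=snap('wrist','w2')['image']
cv2.imwrite('pics/d.png',np.hstack([cv2.resize(a[80:240,200:400],(500,400)),cv2.resize(b[:,120:400],(292,400))])[:,:,::-1])
```

```text
{'time': 7.25, 'joint_positions': [-0.221, 0.059, 1.5, 0.0, 1.585, -1.765], 'tool_pos': [0.526, -0.06, 0.156], 'ee_rot': [2.899, 1.569, 2.872], 'wrist_force': [-0.418, 0.575, -3.057], 'width': 0.052}
y ang 88.45 shift cm [14.07 -0.46  0.52] turn -0.55
```

View pics/d.png

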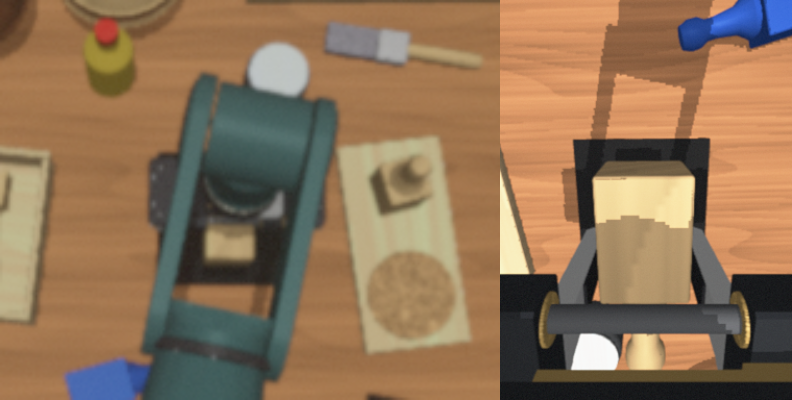

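The leg is held level and centred over the mat. I'll lower it.

Emit:
carry_out(targets=[[1,3,-0.4,0.5,0],[1,4,0,0,0],[1,3,0,0,0],[1,2,0,0,0],[1,1,0,0,0],[1,0.5,0,0,0],[1,0.3,0,0,0],[1,0,0,0,0],[1,0,0,0,0]])

```text
time: 8.25
tool_pos: [0.5328, -0.0645, 0.0198]
ee_rot: [-0.228, 1.568, -0.255]
wrist_force: [-0.5, 0.1, -2.4]
width: 0.052
```

Emit:
carry_out(targets=[[1,0.2,0,0,0],[1,0.2,0,0,0],[1,0.1,0,0,0],[1,0,0,0,0]])

```text
time: 8.65
tool_pos: [0.532, -0.0643, 0.0141]
ee_rot: [-0.318, 1.57, -0.344]
wrist_force: [-0.0, -0.1, 1.5]
width: 0.0517
```

Emit:
carry_out(targets=[[0.25,0,0,0,0],[0.25,0,0,0,0],[0.25,0,0,0,0],[0.25,0,0,0,0],[0.25,-2,0,0,0],[0.25,-4,0,0,0],[0.25,-4,0,0,0],[0.25,-4,0,0,0],[0.25,-3,0,0,0],[0.25,0,0,0,0]])

```text
time: 9.65
tool_pos: [0.5347, -0.0649, 0.1895]
ee_rot: [-0.205, 1.559, -0.231]
wrist_force: [0.6, -0.3, 0.1]
width: 0.0706
```

Run:
```python
from h import *
o=st(); s=snap('wrist','w3')
mid=np.array([.5297,-.0643]); yaw=-1.3
g=np.array([[-.05,.026,.052],[-.05,-.026,.052],[.025,.026,.052],[.025,-.026,.052],[.1,0,.026],[.0855,0,.0405]])
w=g@R.from_euler('z',yaw,degrees=True).as_matrix().T+[*mid,.004]
im=cv2.resize(s['image'][:,:,::-1],None,fx=1.5,fy=1.5)
for p in w2pix(s,w): cv2.circle(im,tuple(int(v) for v in p*1.5),3,(0,0,255),-1)
cv2.imwrite('pics/w3b.png',im)
delta((mid[0]+.0855,mid[1]-.002,.0115),90+yaw)
```

```text
{'time': 9.65, 'joint_positions': [-0.226, 0.057, 1.435, -0.0, 1.639, -1.771], 'tool_pos': [0.535, -0.065, 0.19], 'ee_rot': [-0.205, 1.559, -0.231], 'wrist_force': [0.581, -0.253, 0.068], 'width': 0.071}
y ang 88.51 shift cm [17.53  0.06  8.08] turn -0.19
```

View pics/w3b.png

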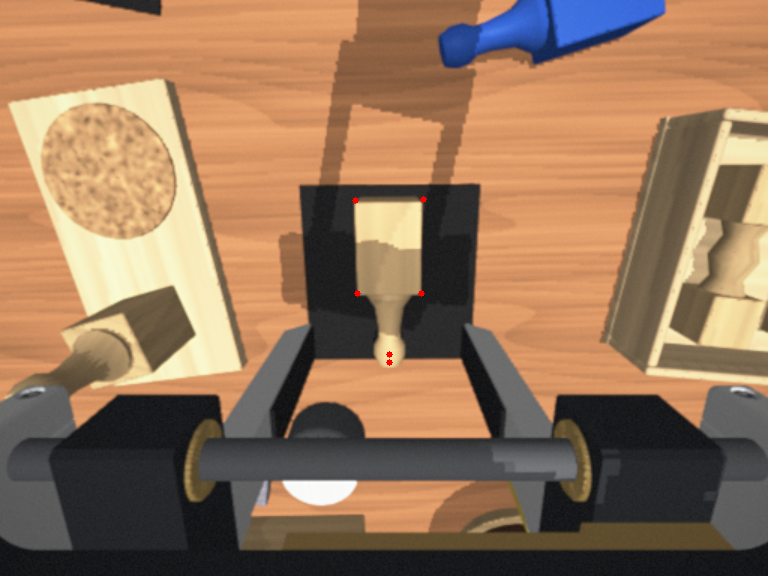

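The projected corners match the leg on the mat to within about 2 mm. Next, a fresh hold on the ball toe. The wrist only turns about the vertical, so I'll up-end the leg by swinging the toe in an arc about the square end's lower edge.

Emit:
carry_out(targets=[[0.25,0,0.06,4,0],[0.25,0,0,4.2,0],[0.25,4,0,0,0],[0.25,4,0,0,0],[0.25,4,0,0,0],[0.25,3,0,0,0],[0.25,1.5,0,0,0],[0.25,1.0,0,0,0],[0.25,0,0,0,0]])

```text
time: 10.6
tool_pos: [0.6128, -0.0657, 0.0069]
ee_rot: [3.002, 1.568, 2.976]
wrist_force: [0.6, -0.4, 0.3]
width: 0.07
```

Run:
```python
from h import *
o=st(); delta((.6167,-.066,.0115),88.7)
r=13.84;ph=np.radians(10.8+np.arange(0,91,6))
x=r*np.cos(ph);z=r*np.sin(ph)
print([(round(-b,2),round(a,2)) for a,b in zip(np.diff(x),np.diff(z))])
```

```text
{'time': 10.6, 'joint_positions': [-0.199, 0.349, 1.463, -0.0, 1.333, -1.743], 'tool_pos': [0.613, -0.066, 0.007], 'ee_rot': [3.002, 1.568, 2.976], 'wrist_force': [0.625, -0.373, 0.328], 'width': 0.07}
y ang 88.5 shift cm [-0.46 -0.02  0.38] turn -0.2
[(np.float64(-1.41), np.float64(-0.35)), (np.float64(-1.36), np.float64(-0.49)), (np.float64(-1.3), np.float64(-0.63)), (np.float64(-1.23), np.float64(-0.76)), (np.float64(-1.14), np.float64(-0.89)), (np.float64(-1.05), np.float64(-1.0)), (np.float64(-0.94), np.float64(-1.11)), (np.float64(-0.81), np.float64(-1.2)), (np.float64(-0.68), np.float64(-1.28)), (np.float64(-0.55), np.float64(-1.34)), (np.float64(-0.4), np.float64(-1.39)), (np.float64(-0.26), np.float64(-1.43)), (np.float64(-0.11), np.float64(-1.44)), (np.float64(0.05), np.float64(-1.45)), (np.float64(0.2), np.float64(-1.44))]
```

Correct the position and close.

Emit:
carry_out(targets=[[0.25,-0.45,0,0.4,-0.2],[0.25,0,0,0,0],[1,0,0,0,0],[1,0,0,0,0],[1,0,0,0,0],[1,0,0,0,0],[1,0,0,0,0],[1,0,0,0,0],[1,0,0,0,0]])

```text
time: 11.5
tool_pos: [0.6177, -0.0659, 0.0129]
ee_rot: [-3.136, 1.571, 3.125]
wrist_force: [-1.0, 0.3, -0.6]
width: 0.0274
```

Emit:
carry_out(targets=[[1,-1.4,0,-0.35,0],[1,-1.35,0,-0.5,0],[1,-1.3,0,-0.65,0],[1,-1.25,0,-0.75,0],[1,-1.15,0,-0.9,0],[1,-1.05,0,-1.0,0],[1,0,0,0,0]])

```text
time: 12.2
tool_pos: [0.5763, -0.0652, 0.0906]
ee_rot: [-0.225, 1.567, -0.248]
wrist_force: [0.4, -0.1, 0.3]
width: 0.0275
```

Run:
```python
from h import *
st()
b=snap('scene','s4')['image']
cv2.imwrite('pics/e.png',cv2.resize(b[120:260,100:300],(800,560),interpolation=cv2.INTER_CUBIC)[:,:,::-1])
```

```text
{'time': 12.2, 'joint_positions': [-0.21, 0.2, 1.474, -0.0, 1.464, -1.758], 'tool_pos': [0.576, -0.065, 0.091], 'ee_rot': [-0.225, 1.567, -0.248], 'wrist_force': [0.435, -0.063, 0.294], 'width': 0.027}
```

View pics/e.png

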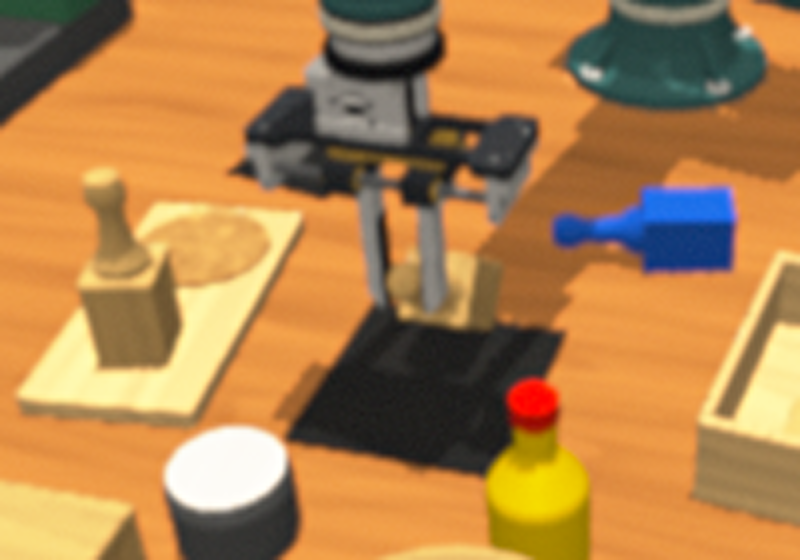

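The leg is tilting up as planned: block at the mat's near edge, toe between the fingers. I'll finish the arc.

Emit:
carry_out(targets=[[1,-0.9,0,-1.1,0],[1,-0.8,0,-1.2,0],[1,-0.65,0,-1.3,0],[1,-0.55,0,-1.35,0],[1,-0.4,0,-1.4,0],[1,-0.25,0,-1.45,0],[1,-0.1,0,-1.45,0],[1,0.05,0,-1.45,0],[1,0.1,0,-1.4,0],[1,0,0,0,0],[1,0,0,0,0]])

```text
time: 13.35
tool_pos: [0.4552, -0.0622, 0.1227]
ee_rot: [2.488, 1.571, 2.466]
wrist_force: [0.4, 0.1, -2.1]
width: 0.027
```

Run:
```python
from h import *
st()
b=snap('scene','s5')['image'];w=snap('wrist','w5')['image']
cv2.imwrite('pics/f.png',np.hstack([cv2.resize(b[120:260,140:265],(400,448),interpolation=cv2.INTER_CUBIC),cv2.resize(w[:,100:440],(396,448))])[:,:,::-1])
```

```text
{'time': 13.35, 'joint_positions': [-0.259, -0.085, 1.708, 0.0, 1.519, -1.807], 'tool_pos': [0.455, -0.062, 0.123], 'ee_rot': [2.488, 1.571, 2.466], 'wrist_force': [0.386, 0.098, -2.113], 'width': 0.027}
```

View pics/f.png

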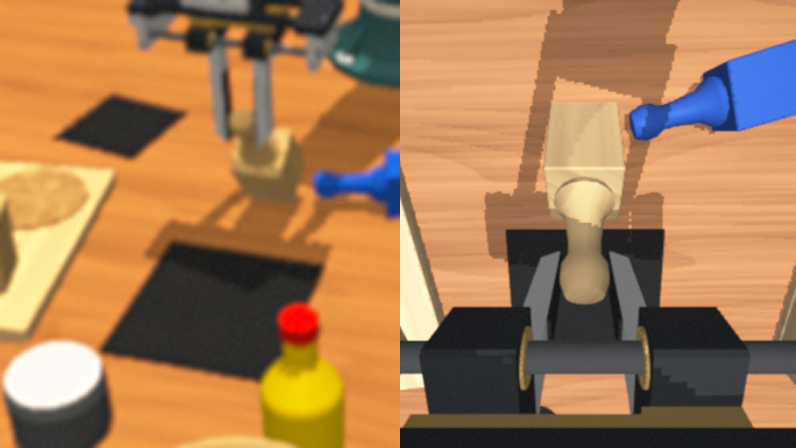

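The leg is up but tilted, with its block hanging just off the mat's robot-side edge, and it is fully carried (−2 N). I'll fit its pitch from the block corners in the wrist image.

```bash
cat > fit.py <<'E'
from h import *
from scipy.optimize import least_squares
L=np.array([[-.05,.026,.052],[-.05,-.026,.052],[.025,.026,.052],[.025,-.026,.052],[.025,.026,0],[.025,-.026,0]])
def fit(s,uv,yaw,p0,z0=.19):
    def pts(q): # q: pitch (90 = square end down), ball xyz
        M=R.from_euler('z',yaw+q[4],degrees=True).as_matrix()@R.from_euler('y',-q[0],degrees=True).as_matrix()
        return (L-[.0855,0,.026])@M.T+q[1:4], (np.array([[-.05,.026,0],[-.05,-.026,0],[-.05,0,.026]])-[.0855,0,.026])@M.T+q[1:4]
    f=lambda q:np.r_[((w2pix(s,pts(q)[0])-uv)).ravel(),(q[1:4]-p0)/.003,q[4]/2]
    r=least_squares(f,np.r_[60,p0,0],x_scale=[10,.01,.01,.01,2])
    print('pitch',r.x.round(3),'rms',np.sqrt(np.mean(r.fun[:12]**2)).round(2),'foot lower edge',pts(r.x)[1].round(4).tolist())
E
python3 - <<'E'
from fit import *
s=load('w5'); uv=np.array([(217,103),(149,103),(222,168),(145,168),(218,214),(149,214)])/[1.1647,1.1667]+[100,0]
fit(s,uv,-1.3,np.array([.4552,-.0622,.1417]))
st()
E
```

```text
pitch [53.496  0.455 -0.064  0.131  0.265] rms 1.39 foot lower edge [[0.396, -0.0366, 0.0064], [0.3951, -0.0885, 0.0064], [0.3747, -0.0622, 0.0218]]
{'time': 13.45, 'joint_positions': [-0.259, -0.084, 1.706, 0.0, 1.519, -1.807], 'tool_pos': [0.456, -0.062, 0.123], 'ee_rot': [2.711, 1.571, 2.689], 'wrist_force': [-0.55, -0.081, -2.836], 'width': 0.027}
```

The leg holds at 53° pitch because grip friction keeps it from swinging further. I'll lift it, turn it to face the bin's fixed outer side wall, and roll the block upright against that wall. That also squares it to vertical.

Emit:
carry_out(targets=[[1,-2,0,0,0],[1,-4,0,0,0],[1,-3,0,0,0],[1,0,2.1,1.3,0],[1,0,3,1.9,0],[1,0,3,1.9,0],[1,0,0,0,5.5],[1,0,0,0,8.5],[1,0,0,0,8.5],[1,0,0,0,8.5],[1,0,0,0,8.5],[1,0,0,0,8.5],[1,0,0,0,8.5],[1,0,0,0,8.5],[1,0,0,0,8.5],[1,0,0,0,8.5],[1,0,0,0,8.5],[1,0,0,0,4],[1,0,0,0,0]])

```text
time: 15.35
tool_pos: [0.5085, 0.0176, 0.2126]
ee_rot: [-1.203, 1.57, -2.875]
wrist_force: [-0.3, 0.4, -2.6]
width: 0.0275
```

Run:
```python
from h import *
o=st(); delta((.509,.018,.128),-6)
w=snap('wrist','w6')['image']
cv2.imwrite('pics/g.png',cv2.resize(w[:,:,::-1],None,fx=1.5,fy=1.5))
p=np.radians(np.arange(53,91,5.3)); x=-.1355*np.cos(p)-.026*np.sin(p); z=.1355*np.sin(p)-.026*np.cos(p)
print((np.c_[np.diff(x),np.diff(z)]*100).round(2).tolist())
```

```text
{'time': 15.35, 'joint_positions': [-0.077, -0.005, 1.453, -0.0, 1.695, 0.024], 'tool_pos': [0.509, 0.018, 0.213], 'ee_rot': [-1.203, 1.57, -2.875], 'wrist_force': [-0.277, 0.36, -2.603], 'width': 0.028}
y ang -5.77 shift cm [ 8.46  0.05 -0.05] turn 0.23
[[0.9, 0.91], [0.98, 0.82], [1.05, 0.72], [1.11, 0.62], [1.17, 0.52], [1.21, 0.41], [1.24, 0.3]]
```

View pics/g.png

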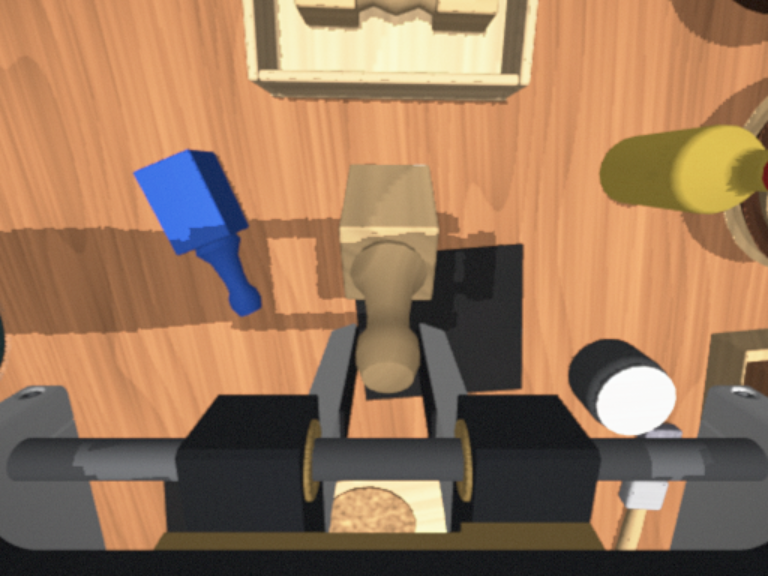

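The leg now faces the bin's near side wall squarely (block at (390,230), wall at (390,90)). I'll descend, touch the wall, and roll upright.

Emit:
carry_out(targets=[[1,3,0,0,0],[1,3.4,0,0,0],[1,2,0,0,0],[1,0,0,-1.5,0],[1,0,0,-1.5,0],[1,0,0,-0.5,0],[1,-0.9,0,-0.9,0],[1,-0.8,0,-1.0,0],[1,-0.7,0,-1.05,0],[1,-0.6,0,-1.1,0],[1,0,0,0,0]])

```text
time: 16.5
tool_pos: [0.5166, 0.0941, 0.1607]
ee_rot: [1.776, 1.568, 0.106]
wrist_force: [-0.2, -0.6, -1.7]
width: 0.0274
```

Emit:
carry_out(targets=[[1,-0.5,0,-0.9,0],[1,-0.3,0,-0.9,0],[1,-0.2,0,-0.8,0],[1,0,0,-0.4,0],[1,0,0,0,0]])

```text
time: 17.0
tool_pos: [0.5188, 0.1231, 0.1688]
ee_rot: [-0.327, 1.571, -1.999]
wrist_force: [-0.1, -1.0, -0.8]
width: 0.0276
```

Run:
```python
from h import *
o=st()
w=snap('wrist','w7')['image'];b=snap('scene','s7')['image']
cv2.imwrite('pics/i.png',np.hstack([cv2.resize(b[100:260,170:330],(400,400),interpolation=cv2.INTER_CUBIC),cv2.resize(w[:,80:440],(400,400))])[:,:,::-1])
```

```text
{'time': 17.0, 'joint_positions': [0.127, 0.06, 1.472, -0.0, 1.61, 0.227], 'tool_pos': [0.519, 0.123, 0.169], 'ee_rot': [-0.327, 1.571, -1.999], 'wrist_force': [-0.101, -1.003, -0.85], 'width': 0.028}
```

View pics/i.png

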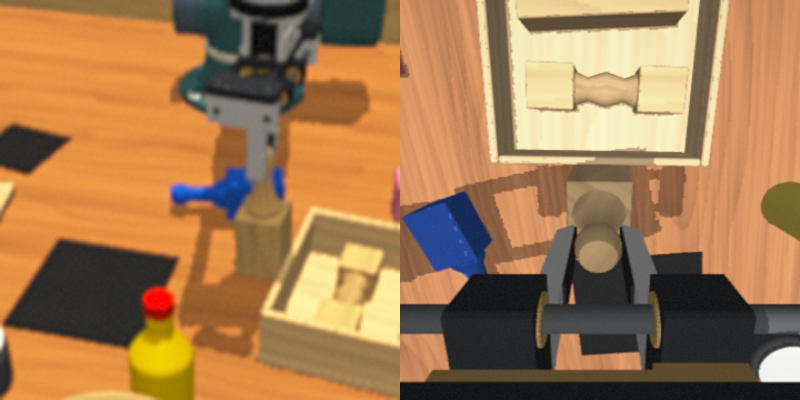

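The leg is nearly upright against the wall. I'll push a few mm further to square it, watching the force.

Emit:
carry_out(targets=[[1,0,0,-0.3,0],[1,0,0,-0.2,0],[1,0,0,0,0],[1,0,0,0,0]])

```text
time: 17.5
tool_pos: [0.5192, 0.1275, 0.1688]
ee_rot: [-1.081, 1.57, -2.753]
wrist_force: [1.8, -0.3, -2.6]
width: 0.0273
```

Emit:
carry_out(targets=[[1,0,0,-0.2,0],[1,0,0,0,0],[1,0,0,0,0]])

```text
time: 17.8
tool_pos: [0.5195, 0.1295, 0.1689]
ee_rot: [-0.537, 1.571, -2.209]
wrist_force: [0.4, -1.1, -0.9]
width: 0.0277
```

Emit:
carry_out(targets=[[1,0,0,-0.2,0],[1,0,0,0,0],[1,0,0,0,0]])

```text
time: 18.1
tool_pos: [0.5197, 0.1315, 0.169]
ee_rot: [0.236, 1.571, -1.436]
wrist_force: [-0.4, -0.8, -2.1]
width: 0.0275
```

Run:
```python
from h import *
for n in range(3): st(); s=snap('wrist','w8')
snap('scene','s8')
# numeric edge check: scene edges of the block sides
g=cv2.cvtColor(load('s8')['image'],cv2.COLOR_RGB2GRAY)
print(w2pix(load('s8'),[(.52,.127,.05),(.52,.127,.187)]), w2pix(s,[(.52,.127,.05),(.52,.127,.187)]))
```

```text
{'time': 18.1, 'joint_positions': [0.142, 0.066, 1.465, -0.0, 1.61, 0.243], 'tool_pos': [0.52, 0.132, 0.169], 'ee_rot': [0.236, 1.571, -1.436], 'wrist_force': [-0.359, -0.782, -2.102], 'width': 0.028}
{'time': 18.15, 'joint_positions': [0.142, 0.066, 1.465, -0.0, 1.61, 0.243], 'tool_pos': [0.52, 0.132, 0.169], 'ee_rot': [0.644, 1.571, -1.028], 'wrist_force': [0.085, -1.077, -0.875], 'width': 0.027}
{'time': 18.2, 'joint_positions': [0.142, 0.066, 1.465, -0.0, 1.61, 0.243], 'tool_pos': [0.52, 0.131, 0.169], 'ee_rot': [0.008, 1.571, -1.664], 'wrist_force': [0.72, -0.699, -1.559], 'width': 0.027}
[[273.44277608 204.55215545]
 [275.43302669 163.27728885]] [[258.03247303 187.57611037]
 [257.95971044 243.29775644]]
```

The force stays low, and only the bottom 20 mm of the block meets the wall, so I'll stop pushing here. Next I'll lift and carry it gently to above the pad.

Emit:
carry_out(targets=[[1,0,0,0.5,0],[1,-1,0,1,0],[1,-2,0,1.5,0],[1,-2,0,2,0],[1,0,0,2.5,0],[1,0,-0.25,3.15,0],[1,0,-0.25,3.15,0],[1,0,-0.25,3.15,0],[1,0,-0.25,3.15,0],[1,0,-0.25,3.15,0],[1,0,-0.25,3.15,0],[1,0,-0.25,3.15,0],[1,0,-0.25,3.15,0],[1,0,-0.25,3.15,0],[1,0,0,2.5,0],[1,0,0,2,0],[1,0,0,1.5,0],[1,0,0,1,0],[1,0,0,0.5,0],[1,0,0,0,0]])

```text
time: 20.3
tool_pos: [0.4536, -0.2977, 0.2191]
ee_rot: [2.224, 1.571, 0.552]
wrist_force: [-0.3, 0.7, -2.0]
width: 0.0277
```

Run:
```python
from h import *
o=st(); delta((.453,-.297,.160),-6)
s=snap('wrist','w9');t=snap('scene','s9')
P=[(.453+.055*np.cos(a),-.297+.055*np.sin(a),.022) for a in np.linspace(0,6.28,9)[:8]]
w=s['image'].copy()
for q in w2pix(s,P): cv2.circle(w,tuple(int(v) for v in q),1,(255,0,0),-1)
cv2.imwrite('pics/j.png',np.hstack([cv2.resize(w[:,60:440],(495,500)),cv2.resize(t['image'][50:220,80:180],(294,500),interpolation=cv2.INTER_CUBIC)])[:,:,::-1])
```

```text
{'time': 20.3, 'joint_positions': [-0.685, 0.068, 1.364, 0.0, 1.709, -0.584], 'tool_pos': [0.454, -0.298, 0.219], 'ee_rot': [2.224, 1.571, 0.552], 'wrist_force': [-0.305, 0.69, -2.03], 'width': 0.028}
y ang -5.81 shift cm [ 5.91 -0.07 -0.06] turn 0.19
```

View pics/j.png

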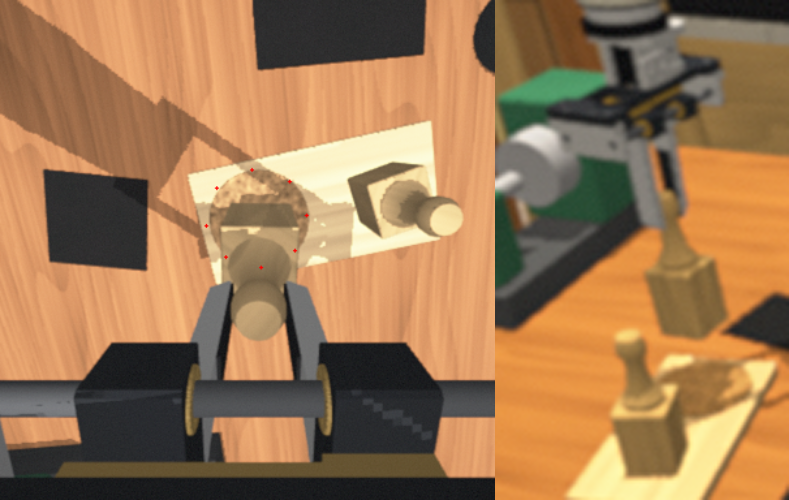

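```bash
sed -i 's/w2pix(s,pts(q)\[0\])-uv/w2pix(s,pts(q)[0])[:len(uv)]-uv/' fit.py
python3 - <<'E'
from fit import *
s=load('w9'); uv=np.array([(294,203),(225,203),(297,226),(221,226)])/1.3025+[60,0]
fit(s,uv,-95.8,np.array([.4536,-.2977,.2381]))
M=R.from_euler('z',-95.8,degrees=True).as_matrix()
for p in (84,90,96):
    N=M@R.from_euler('y',-p,degrees=True).as_matrix()
    q=w2pix(s,(L[:4]-[.0855,0,.026])@N.T+[.4536,-.2977,.2381]); print(p,((q-[60,0])*1.3025).round(0).tolist())
E
```

```text
pitch [ 8.7414e+01  4.5500e-01 -2.9700e-01  2.3700e-01 -7.7000e-02] rms 1.43 foot lower edge [[0.4791, -0.3193, 0.1009], [0.4273, -0.314, 0.1009], [0.4559, -0.2908, 0.1021]]
84 [[288.0, 195.0], [226.0, 195.0], [298.0, 223.0], [216.0, 223.0]]
90 [[288.0, 211.0], [227.0, 211.0], [297.0, 232.0], [217.0, 231.0]]
96 [[287.0, 227.0], [227.0, 227.0], [296.0, 240.0], [217.0, 240.0]]
```

Pitch is about 87°, close to vertical. The foot centre is roughly 6 mm off the pad centre in y, which I'll correct while lowering.

Emit:
carry_out(targets=[[1,1,-0.2,0.4,0],[1,2,0,0,0],[1,2,0,0,0],[1,1,0,0,0],[1,0.6,0,0,0],[1,0.3,0,0,0],[1,0.2,0,0,0],[1,0.2,0,0,0],[1,0,0,0,0],[1,0,0,0,0]])

```text
time: 21.4
tool_pos: [0.4514, -0.3015, 0.1465]
ee_rot: [0.931, 1.57, -0.741]
wrist_force: [-0.3, 0.0, -2.1]
width: 0.0276
```

Emit:
carry_out(targets=[[1,0.2,0,0,0],[1,0.2,0,0,0],[1,0,0,0,0],[1,0,0,0,0]])

```text
time: 21.8
tool_pos: [0.4515, -0.3015, 0.1428]
ee_rot: [1.033, 1.569, -0.639]
wrist_force: [0.7, -0.1, 2.5]
width: 0.0273
```

Contact. I'll press slightly so the foot squares itself on the pad.

Emit:
carry_out(targets=[[1,0.1,0,0,0],[1,0.1,0,0,0],[1,0,0,0,0],[1,0,0,0,0]])

```text
time: 22.2
tool_pos: [0.452, -0.3019, 0.1426]
ee_rot: [0.985, 1.567, -0.687]
wrist_force: [0.5, 1.0, 8.2]
width: 0.0277
```

Emit:
carry_out(targets=[[1,0.1,0,0,0],[1,0,0,0,0],[1,0,0,0,0]])

```text
time: 22.5
tool_pos: [0.4522, -0.302, 0.1426]
ee_rot: [0.966, 1.566, -0.705]
wrist_force: [-0.9, 2.6, 10.9]
width: 0.0278
```

Emit:
carry_out(targets=[[1,-0.2,0,0,0],[1,0,0,0,0]])

```text
time: 22.7
tool_pos: [0.4519, -0.3016, 0.1426]
ee_rot: [1.069, 1.568, -0.603]
wrist_force: [-0.4, -0.3, 7.0]
width: 0.0273
```

Emit:
carry_out(targets=[[0.6,0,0,0,0],[0.5,0,0,0,0],[0.4,0,0,0,0],[0.4,0,0,0,0],[0.4,0,0,0,0],[0.4,-2,0,0,0],[0.4,-4,0,0,0],[0.4,-4,0,0,0],[0.4,0,0,0,0]])

```text
time: 23.6
tool_pos: [0.4533, -0.3031, 0.2481]
ee_rot: [0.977, 1.558, -0.695]
wrist_force: [-0.1, 0.5, -0.2]
width: 0.0565
```

Run:
```python
from h import *
st(); s=snap('wrist','w10'); t=snap('scene','s10'); 
P=[(.453+.055*np.cos(a),-.297+.055*np.sin(a),.022) for a in np.linspace(0,6.28,9)[:8]]
w=s['image'].copy()
for q in w2pix(s,P): cv2.circle(w,tuple(int(v) for v in q),1,(255,0,0),-1)
cv2.imwrite('pics/k.png',np.hstack([cv2.resize(w[:,60:440],(495,500)),cv2.resize(t['image'][90:240,80:170],(300,500),interpolation=cv2.INTER_CUBIC)])[:,:,::-1])
```

```text
{'time': 23.6, 'joint_positions': [-0.693, 0.063, 1.313, -0.0, 1.753, -0.592], 'tool_pos': [0.453, -0.303, 0.248], 'ee_rot': [0.977, 1.558, -0.695], 'wrist_force': [-0.086, 0.451, -0.206], 'width': 0.057}
```

Released and clear. The viewer limit is reached, so I'll check numerically: move the arm aside and fit an upright-leg silhouette to the change between the first and current pictures.

Emit:
carry_out(targets=[[0.4,-2,0,0,0],[0.4,-2,0,-2,0],[0.4,0,0,-4,0],[0.4,0,0,-4,0],[0.4,0,0,-4,0],[0.4,0,0,-4,0],[0.4,0,0,-4,0],[0.4,0,0,-3,0],[0.4,0,0,0,0]])

```text
time: 24.6
tool_pos: [0.4757, -0.0493, 0.2788]
ee_rot: [-1.961, 1.567, 2.655]
wrist_force: [0.9, -0.4, 0.8]
width: 0.0562
```

```bash
cat > chk.py <<'E'
from h import *
from scipy.optimize import minimize
st()
c=np.array([.453,-.297])
def sil(s,x,y,z0,yaw,tx=0,ty=0):
    m=np.zeros((384,512),np.uint8)
    M=R.from_euler('xyz',[tx,ty,yaw],degrees=True).as_matrix()
    B=np.array([[a,b,h] for a in(-.026,.026) for b in(-.026,.026) for h in(0,.075)])
    C=[]
    pr=[(.075,.02),(.09,.014),(.105,.0115),(.12,.011),(.13,.013),(.1355,.0145),(.143,.0125),(.15,.004)]
    ang=np.linspace(0,2*np.pi,16)
    rings=[np.c_[r*np.cos(ang),r*np.sin(ang),0*ang+h] for h,r in pr]
    for h in [B]+[np.r_[a,b] for a,b in zip(rings,rings[1:])]:
        cv2.fillConvexPoly(m,cv2.convexHull((w2pix(s,h@M.T+[x,y,z0])*16).round().astype(np.int32)),1,shift=4)
    return m>0
for cam in('top','scene'):
    s0=load(cam+'0'); s=snap(cam,cam+'_end')
    d=np.abs(s['image'].astype(int)-s0['image']).sum(2)
    box=sil(s,*c,.022,6); ys,xs=np.where(box); a,b,e,f=ys.min()-6,ys.max()+7,xs.min()-6,xs.max()+7
    D=d>45; sub=np.zeros_like(D); sub[a:b,e:f]=D[a:b,e:f]
    best=max(((lambda m:(m&sub).sum()/(m|sub).sum())(sil(s,c[0]+i*.002,c[1]+j*.002,.022,yw)),i*2,j*2,yw) for i in range(-8,9) for j in range(-8,9) for yw in (-6,))
    print(cam,'best IoU, dx dy mm',best,'diff px',sub.sum(),'hyp px',box.sum())
    # finished leg: median change in its silhouette
    fm=sil(s,.582,-.283,.018,14); print(' finished-leg region: median diff',np.median(d[fm]),'frac>45',(d[fm]>45).mean().round(3))
E
python3 chk.py
```

```text
{'time': 24.6, 'joint_positions': [-0.223, -0.073, 1.388, 0.001, 1.83, -0.127], 'tool_pos': [0.476, -0.049, 0.279], 'ee_rot': [-1.961, 1.567, 2.655], 'wrist_force': [0.92, -0.417, 0.792], 'width': 0.056}
top best IoU, dx dy mm (np.float64(0.6099009900990099), -2, 6, -6) diff px 308 hyp px 500
 finished-leg region: median diff 5.0 frac>45 0.0
scene best IoU, dx dy mm (np.float64(0.6541811846689896), 2, 6, -6) diff px 1069 hyp px 806
 finished-leg region: median diff 5.0 frac>45 0.002
```

```bash
cat > chk2.py <<'E'
from h import *
from scipy.optimize import differential_evolution
# edge fit of the block (upright hypothesis + tilt) in wrist, top and scene pictures together
S=[load('w10'),load('top_end'),load('scene_end')]
G=[]
for s in S:
    g=cv2.GaussianBlur(s['image'],(0,0),1.0).astype(np.float32)
    gx=cv2.Sobel(g,cv2.CV_32F,1,0);gy=cv2.Sobel(g,cv2.CV_32F,0,1)
    G.append(np.sqrt((gx**2+gy**2).sum(2)))
t=np.linspace(0.05,.95,30)[:,None]
def edges():
    k=.026;top=[(-k,-k,.075),(k,-k,.075),(k,k,.075),(-k,k,.075)];bot=[(a,b,0) for a,b,_ in top]
    E=[(top[i],top[(i+1)%4]) for i in range(4)]+[(bot[i],bot[(i+1)%4]) for i in range(4)]+[(top[i],bot[i]) for i in range(4)]
    fn=[(0,-1,0),(1,0,0),(0,1,0),(-1,0,0)]
    F=[(fn[i],(0,0,1)) for i in range(4)]+[(fn[i],) for i in range(4)]+[(fn[i],fn[i-1]) for i in range(4)]
    return E,F
E,F=edges()
def score(q,which,z0,full=False):
    M=R.from_euler('xyz',[q[3],q[4],q[2]],degrees=True).as_matrix(); o=np.array([q[0],q[1],z0]); tot=0
    for k in which:
        s=S[k];cam=np.array(s['pose'])[:3,3]; v=[]
        for (a,b),fs in zip(E,F):
            a,b=np.array(a),np.array(b); mid=M@((a+b)/2)+o
            if not any((M@np.array(f))@(cam-mid)>0.01 for f in fs): continue
            p=w2pix(s,(a+(b-a)*t)@M.T+o).astype(np.float32)
            v.append(cv2.remap(G[k],p[:,None,:1][...,0],p[:,None,1:][...,0],cv2.INTER_LINEAR).ravel())
        v=np.concatenate(v); tot+=np.minimum(v,120).mean()
    return -tot
for nm,which,c,z0 in (('leg',(0,1,2),(.453,-.297),.022),('leg scene+wrist',(0,2),(.453,-.297),.022),('leg wrist',(0,),(.453,-.297),.022),('finished top+scene',(1,2),(.582,-.283),.018)):
    r=differential_evolution(score,[(c[0]-.02,c[0]+.02),(c[1]-.02,c[1]+.02),(-25,25),(-6,6),(-6,6)],args=(which,z0),seed=1,maxiter=60,popsize=12)
    print(nm,r.x.round(4),'offset mm',((r.x[:2]-c)*1000).round(1),round(-r.fun/len(which),1))
E
python3 chk2.py
```

```text
leg [ 0.4524 -0.2953 -4.9246 -1.3577  0.5897] offset mm [-0.6  1.7] 104.5
leg scene+wrist [ 0.4519 -0.2939 -7.953  -1.4808  0.734 ] offset mm [-1.1  3.1] 105.0
leg wrist [ 0.45   -0.3025 -9.4591 -5.5243  1.4289] offset mm [-3.  -5.5] 107.6
finished top+scene [ 0.5816 -0.2772 23.5073 -2.2029 -3.7874] offset mm [-0.4  5.8] 115.5
```

Run:
```python
from h import *
a=load('top0')['image'].astype(int);b=snap('top','fin')['image'].astype(int);d=np.abs(a-b).sum(2)
for n,(x0,y0,x1,y1) in {'offcut+spindle':(153,143,205,198),'blue':(225,220,278,247),'fin leg':(345,138,378,165)}.items(): print(n,(d[y0:y1,x0:x1]>60).mean().round(3))
st(); print(robot.close_job())
```

```text
offcut+spindle 0.0
blue 0.446
fin leg 0.0
{'time': 24.75, 'joint_positions': [-0.229, -0.072, 1.386, -0.001, 1.83, -0.128], 'tool_pos': [0.476, -0.053, 0.279], 'ee_rot': [-1.425, 1.568, -3.097], 'wrist_force': [-0.809, -0.224, 0.31], 'width': 0.056}
the job is handed in; nothing more can be done
None
```

The leg is standing on its square end on the cork pad, and I handed the job in at about 24.8 s of the 59 s.

I lifted it from the bin by its block, laid it on the larger black mat and let go. I then took a fresh hold on the ball toe and swung it up. The swing stalled at about 53°, with the block hanging off the mat's edge. I finished it by rolling the block against the bin's fixed outer wall, then set it on the pad with a light press of about 11 N and released it.

**What the last checks showed:**
- **Leg on the pad:** the edge fit from all three cameras puts it about 2 mm from the pad centre and within about 1.5° of vertical. The scene and wrist pictures alone agree to within 3 mm.
- **Other pieces:** the offcut, spindle and finished leg show no change in the top picture.

**What disagreed or was not settled:**
- **Wrist-only fit:** this gave a looser answer, about 6 mm off centre and 5.5° of tilt. I trusted the three-camera fit over it.
- **Silhouette check:** it was inconclusive because wood and cork look too alike (overlap only 0.61 to 0.65). It suggested an offset of about 6 mm.
- **Blue look-alike:** its area changed in the top picture. I put that down to the arm covering or shadowing it, but did not confirm it.
- **Final view:** I had used all 12 pictures, so the end state was checked by numbers only.

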